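# Hang the can holder on its two screws and put the spray can in it

### The job

Hang the loose steel can holder on the free pair of screws on the little plywood tool stand: pass the round ends of both keyholes over the screw heads, back plate against the panel, and let it down until both screws sit home at the top of the narrow slots. Once it hangs there by itself, stand the spray can from the front of the bench upright in its pocket. Leave the chuck key and the mug where they are.

Things in the scene. Friction and masses are not known exactly. Their poses are not given: they have to be found in the camera images.
- holder: Loose can holder of bare steel, 0.2-0.4 kg, standing on its floor. Open-topped square pocket, 58 mm inside, 63 mm outside across y, floor 3 mm, sides 58 mm high, front lip 34 mm, before a back plate 3 mm thick, 120 mm wide (y), 72 mm high. Origin: underside centre of the pocket; +x through the back plate (rear face at x=+32 mm; lip front at -31.5), z up. Grip from above across the sides.
- holder_keyholes (a point): Midpoint between the centres of the holder's two round holes, on the back plate's rear face (holder x=+32, y=0, z=+38 mm; axes as the holder's). One keyhole in each ear of the plate, at y=-46 and +46 mm: a 20 mm round hole with an 8 mm wide slot rising from it to 22 mm above the hole's centre.
- screws_mid (a point): Point on the panel's face midway between the two free screws, 117.5 mm above the bench; x level into the panel, y along it, z up. Screws at y=-46 and +46 mm: shank 5 mm thick, 6 mm long, then a round head 13 mm wide, 3.5 mm thick. With the holder home its hole centres are 19.5 mm below the screw axes, its underside 60 mm above the bench; it has up to 3 mm play under the heads.
- board: Tool stand, fixed: upright plywood panel 340 mm wide, 165 mm high, 18 mm thick, on two wooden feet at its ends (22 mm high, 46 mm out in front). Origin: on the bench under the middle of the panel's front face; x into the panel (away from the robot), y along it, z up. The free screws are centred 75 mm left or right of the middle.
- neighbour: A second, equal holder that already hangs on the other half of the stand, fixed, with two pencils standing in it that reach 0.18 m above the bench. Origin and axes as the loose holder's.
- spray_can: Loose spray can with a plastic cap (its top 45 mm), 52 mm in diameter, 171 mm tall, 0.15-0.3 kg, standing upright at the front of the bench. Origin: middle of its underside, z up.
- chuck_key: Bystander: steel T-shaped drill chuck key, 55 x 62 x 16 mm, lying on the bench. Origin: middle of its underside.
- mug: Bystander: mug, 80 mm in diameter and 91 mm high with a handle, standing on the bench at the right. Origin: middle of its underside (handle included).
Not all that is in view belongs to the job. What is shaped like the spray_can but red is not meant.

How it is judged:
By the outcome, as a careful person would: the job done as asked, in the order asked, and still so for the second after the job is handed in, with the robot touching nothing.
It also fails if it takes over 66 s, if anything falls off the work surface, if the arm or the gripper's body presses on something with over 40 N, if the wrist force passes 120 N, or if a joint passes its speed limit or range.

### The arm

A 7-joint arm with a two-finger parallel gripper is mounted at the origin on a cart in front of the work surface, level with it; the furniture and walls round the work are solid. World frame = base frame: x ahead of the robot, y to its left, z up, the work surface at z = 0. Lengths are in m, angles in degrees, forces in N, time in s.
With the tool pointing down it reaches from about 0.4 to 0.85 m from the base axis. Payload 4.4 kg.
Tool frame: the origin (TCP) lies at the very end of the fingers, on their centre line; the grasp point (between the pads) lies r.hold_point_z behind it (r.hold_point_z is the distance from the TCP to the grasp point, in m); z points along the fingers, y is the line along which they close (so a half turn about z gives the same grasp; the last joint's range is limited). The gripper opens to 94 mm and grips with 3 to 60 N. Pads are 16 mm wide; open, the fingers measure 119 mm over their backs; the gripper's body (75 mm by 177 mm) begins 78 mm behind the grasp point.
Start: joints at [68.308, 36.005, 2.206, 86.941, -1.547, 57.084, -1.146], TCP at [0.2, -0.618, 0.205] pointing down, gripper open.
Joint ranges: [-175.42, 175.42], [-21.48, 121.26], [-71.46, 75.88], [10.55, 141.38], [-63.04, 243.04], [13.31, 113.54], [-168.57, 168.57]. Speed limits (degrees/s): [147.25, 147.25, 180, 180, 180, 180, 180].

### API

Orientations are given as [roll, pitch, yaw] about the fixed x, y, z axes, in that order (R = Rz(yaw) Ry(pitch) Rx(roll)).
In Python, from plant import readout, get_image, camera_info, r gives the robot as it stands.
- The arm moves only by the tool drive_tool, never from a script. Its argument "commands" is a list of rows, each a list of 3 entries, a list of its own where there are three numbers: the shift along the world's x, y, z each as a share of 0.75 m, from -1 to 1, then the turn, a rotation vector about the world's x, y, z each as a share of 60 degrees, from -1 to 1, then the opening, from 0 (shut) to 1 (fully open). In form: [[[x, y, z], [rx, ry, rz], gripper], ...]. A call has 1 to 20 rows; each row is the pose to reach, as a shift and turn from the pose commanded when the call began; what a row does not reach only later rows make up. A row lasts 1/12 s, in which the tool goes at most 41.7 mm and 7.16 degrees, less where a joint would pass 70% of its speed; a pose out of reach is approached as far as the arm can. A call with a number of a shift or a turn outside -1 to 1 is refused whole. A call with a gripper value outside its range is refused whole. The fingers move at their own pace and stop on an object; "newtons" is the grip in N (left out, the last holds). Time passes only in rows, so rows that repeat a pose let the fingers close. It gives the time, the measured TCP pose, the force, the opening and the grip force at its end, in the units of the state.
- readout.read_state(): the state, without advancing time (a new reading comes with each control period).
- get_image(name): name is "side" or "top" or "wrist"; returns the picture (420x560x3 uint8, blue, green, red); there is no depth.
- camera_info(name): a dict with "fov_y" (degrees; the focal length in pixels is half the picture's height over the tangent of half this angle, whatever the lens; pixels are square), "cx", "cy" (the principal point, pixels), "position" and "orientation" of the camera in the world. Camera axes: x right, y up, looking along -z (the intrinsics and any distortion apply to the point x, -y, -z); pixel columns grow to the right and rows downward; lengths in m; the calibration is good to about 2 mm. The wrist camera is an equidistant fisheye: a pixel r from the principal point sees the ray r / f radians off the axis. A picture is of the moment at which its call begins: read the wrist's pose just before it. camera_info takes no time and is no camera call; for the wrist camera it gives the pose at the moment of the call.
- r.sign_off(): hands the job in; it is judged then, once.
The state is a dict: "time": time; "joints": joint angles; "dq": joint speeds; "joint_torque": joint torques, N m; "eef_pos": TCP position; "tcp_rot": TCP orientation; "force": force on the tool from outside, world axes, zero at the start; "moment": the same for the moment, N m; "grip_width": finger opening in m; "finger_force": force on a finger pad.
Only numpy, scipy, OpenCV 4.12 (cv2) and the standard library are available. Lean on these libraries where they do the work, as an engineer would, in place of code of your own. Each camera call takes 0.05 s, during which the arm holds its last target. There are 200 camera calls.

## Working session

There is one attempt and no reset: what is moved stays moved. The work goes in short steps, Python scripts to look and compute and a tool call to move; the robot and the scene stay as the last step left them, time stands still between calls to the robot, and variables do not carry over. Pictures are saved under pics/ and viewed, at most 10 in all, crops included, and the job is handed in when it is done.

Besides the shell and the picture viewer there is one more tool, called as name(argument=value, ...) on one line, values as JSON. drive_tool: Moves the arm, as the interface text tells. Shift numbers are shares of 0.75 m and turn numbers shares of 60 degrees, none past 1 either way. Its arguments: {"type":"object","properties":{"commands":{"type":"array"},"newtons":{"type":"number"}},"required":["commands"]}

```bash
mkdir -p pics; ls; python3 - <<'E'
from plant import readout,get_image,camera_info,r
import cv2,json
for n in("side","top","wrist"):
    print(n,camera_info(n))
ims=[get_image(n) for n in("side","top")]
for n,i in zip(("side","top"),ims): cv2.imwrite(f"pics/{n}0.png",i)
print(readout.read_state(),r.hold_point_z)
E
```

```text
pics
side {'fov_y': 43.763925925666385, 'cx': 283.49280248144555, 'cy': 202.04622013284012, 'position': array([0.02073904, 0.57555617, 0.88475448]), 'orientation': array([  50.7321115 ,   -1.27021098, -151.54063076])}
top {'fov_y': 53.30878830832611, 'cx': 280.6089951160535, 'cy': 211.53972633018412, 'position': array([ 0.23592849, -0.24569028,  0.93739736]), 'orientation': array([ 13.42612975,  -0.25595859, -94.21783345])}
wrist {'fov_y': 65.70646984690485, 'cx': 277.4307212931518, 'cy': 209.06235807884903, 'position': array([ 0.27249133, -0.59522444,  0.38412413]), 'orientation': array([-1.53129000e+01,  4.23686158e-02, -7.20237166e+01])}
{'time': 0.1, 'joints': array([68.30751423, 36.04990142,  2.20211677, 86.98862924, -1.54853423,
       57.08655172, -1.14480342]), 'dq': array([ 0.04435265, -0.16404783, -0.03203956, -0.08506917, -0.03216417,
       -0.05293992,  0.16195781]), 'joint_torque': array([ 2.67153409e-03, -5.50788653e+01,  1.14723645e+00, -1.87117535e+01,
       -5.22389228e-02,  1.91690354e-02,  3.83443796e-05]), 'eef_pos': array([ 0.19988388, -0.61787579,  0.20469708]), 'tcp_rot': array([-1.79904538e+02, -9.11456218e-04,  1.79232216e+01]), 'force': array([-0.32535196, -0.14311555, -0.37080002]), 'moment': array([-0.01606058,  0.01789383, -0.03885787]), 'finger_force': 0.0, 'grip_width': 0.09398328599914085} 0.0188
```

View pics/side0.png

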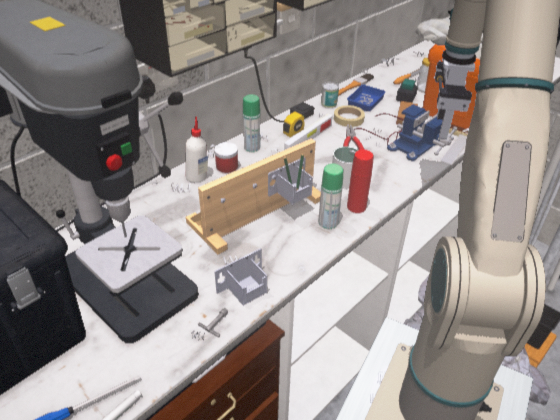

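View pics/top0.png

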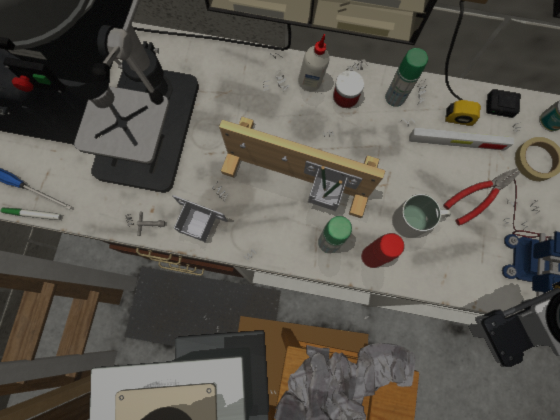

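```bash
cat > h.py <<'E'
import numpy as np,cv2
from scipy.spatial.transform import Rotation as R
def ray(ci,px,fish=False):
    f=210/np.tan(np.radians(ci["fov_y"]/2)); u,v=px[0]-ci["cx"],px[1]-ci["cy"]
    if fish:
        rr=np.hypot(u,v)+1e-9;t=rr/f;d=np.array([np.sin(t)*u/rr,-np.sin(t)*v/rr,-np.cos(t)])
    else: d=np.array([u/f,-v/f,-1.])
    d=R.from_euler('xyz',ci["orientation"],degrees=True).apply(d)
    return np.array(ci["position"]),d/np.linalg.norm(d)
def plane(ci,px,z,fish=False):
    o,d=ray(ci,px,fish);return o+d*(z-o[2])/d[2]
def tri(rays):
    A=sum(np.eye(3)-np.outer(d,d) for o,d in rays);b=sum((np.eye(3)-np.outer(d,d))@o for o,d in rays)
    p=np.linalg.solve(A,b);return p,max(np.linalg.norm(np.cross(p-o,d)) for o,d in rays)
def proj(ci,P,fish=False):
    f=210/np.tan(np.radians(ci["fov_y"]/2))
    c=R.from_euler('xyz',ci["orientation"],degrees=True).inv().apply(np.asarray(P)-ci["position"])
    x,y,z=c[0],-c[1],-c[2]
    if fish:
        n=np.hypot(x,y)+1e-12;t=np.arctan2(n,z)*f;return np.array([ci["cx"]+t*x/n,ci["cy"]+t*y/n])
    return np.array([ci["cx"]+f*x/z,ci["cy"]+f*y/z])
def crop(im,x0,y0,w,h,s): return cv2.resize(im[y0:y0+h,x0:x0+w],None,fx=s,fy=s,interpolation=cv2.INTER_CUBIC)
E
python3 - <<'E'
from plant import camera_info
from h import *
t,s=camera_info("top"),camera_info("side")
for n,a,b in(("can cap top",(338,228),(333,170)),("board top L",(222,124),(202,184)),("board top R",(382,177),(316,145)),):
    print(n,tri([ray(t,a),ray(s,b)]))
for n,p in(("holder",(198,221)),("key",(145,223)),("mug",(420,213)),("red",(385,250))): print(n,plane(t,p,0))
i=cv2.imread("pics/top0.png");j=cv2.imread("pics/side0.png")
a=crop(i,165,110,200,140,4)
b=crop(j,180,135,200,150,4)
cv2.imwrite("pics/a.png",a);cv2.imwrite("pics/b.png",b)
E
```

```text
can cap top (array([ 0.38041422, -0.36760556,  0.16668621]), np.float64(0.000766363440557861))
board top L (array([ 0.60495954, -0.15958466,  0.17526635]), np.float64(0.002474565448338196))
board top R (array([ 0.47597569, -0.46866813,  0.14955774]), np.float64(0.0027203928689832173))
holder [ 0.45029123 -0.07607821  0.        ]
key [0.45439889 0.04474258 0.        ]
mug [ 0.43204525 -0.58655147  0.        ]
red [ 0.35272394 -0.49471879  0.        ]
```

View pics/b.png

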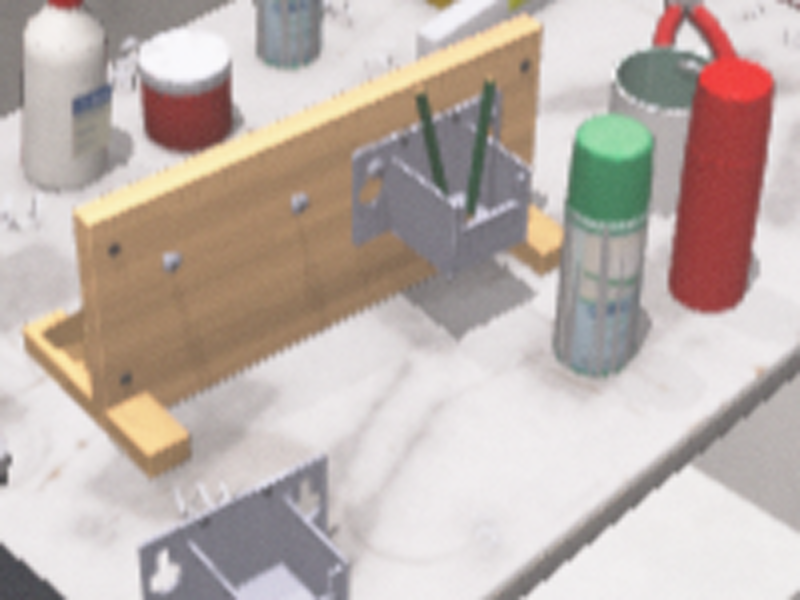

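```bash
cat >> h.py <<'E'
TCP0=(np.array([0.19988388,-0.61787579,0.20469708]),R.from_euler('xyz',[-179.9045,-0.0009,17.9232],degrees=True))
CAM0=(np.array([0.27249133,-0.59522444,0.38412413]),R.from_euler('xyz',[-15.3129,0.0423686,-72.0237166],degrees=True))
def wcam(p,rpy,ci):
    Rt=R.from_euler('xyz',rpy,degrees=True);q=TCP0[1].inv()
    d=dict(ci);d["position"]=np.array(p)+(Rt*q).apply(CAM0[0]-TCP0[0]);d["orientation"]=(Rt*q*CAM0[1]).as_euler('xyz',degrees=True);return d
E
python3 - <<'E'
from plant import camera_info
from h import *
ci=camera_info("wrist");s=camera_info("side");t=camera_info("top")
o,d=ray(ci,(ci["cx"],ci["cy"]),True);print("axis",d)
L=np.array([.605,-.16,.165]);Rr=np.array([.476,-.468,.165])
for p in([.40,-.12,.3],[.40,-.28,.3],[.36,-.2,.36],[.40,-.2,.3]):
    c=wcam(p,[180,0,-22],ci)
    print(p,[proj(c,q,True).round() for q in (L,Rr,[.45,-.076,.05],[.38,-.368,.17])])
E
```

```text
axis [-0.25135454 -0.08100085 -0.96449975]
[0.4, -0.12, 0.3] [array([236.,  -3.]), array([524.,  38.]), array([232., 157.]), array([492., 137.])]
[0.4, -0.28, 0.3] [array([99., 67.]), array([420.,  66.]), array([134., 201.]), array([366., 187.])]
[0.36, -0.2, 0.36] [array([169.,  16.]), array([441.,  28.]), array([181., 150.]), array([402., 122.])]
[0.4, -0.2, 0.3] [array([163.,  30.]), array([478.,  50.]), array([180., 180.]), array([435., 160.])]
```

View pics/a.png

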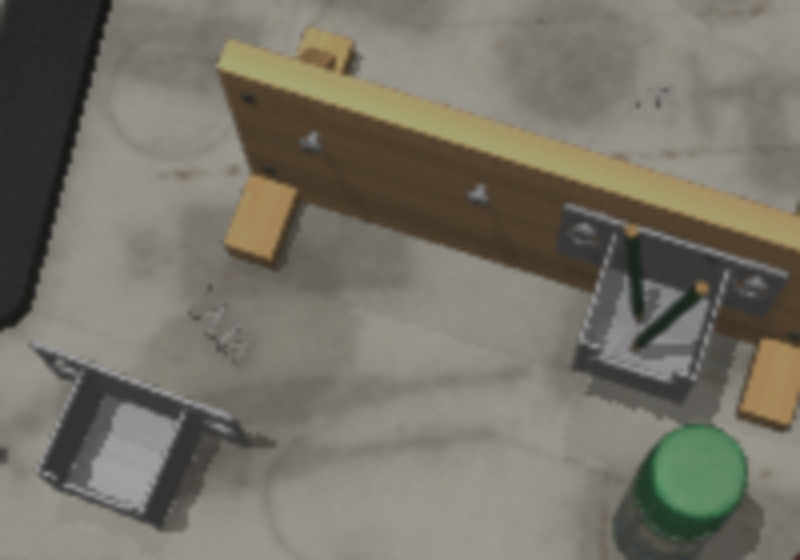

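drive_tool(commands=[[[0,0,0.127],[0,0,0],1],[[0,0,0.127],[0,0,0],1],[[0.293,0.424,0.127],[0,0,-0.667],1],[[0.293,0.424,0.127],[0,0,-0.667],1],[[0.293,0.424,0.127],[0,0,-0.667],1],[[0.293,0.424,0.127],[0,0,-0.667],1],[[0.293,0.424,0.127],[0,0,-0.667],1],[[0.293,0.424,0.127],[0,0,-0.667],1],[[0.293,0.424,0.127],[0,0,-0.667],1],[[0.293,0.424,0.127],[0,0,-0.667],1],[[0.293,0.424,0.127],[0,0,-0.667],1],[[0.293,0.424,0.127],[0,0,-0.667],1],[[0.293,0.424,0.127],[0,0,-0.667],1],[[0.293,0.424,0.127],[0,0,-0.667],1],[[0.293,0.424,0.127],[0,0,-0.667],1],[[0.293,0.424,0.127],[0,0,-0.667],1]])

```text
time: 1.43
eef_pos: [0.4184, -0.3022, 0.3006]
tcp_rot: [179.9, 0.0, -22.3]
force: [1.1, 0.2, -0.8]
grip_width: 0.0943
finger_force: 0.0
```

```bash
cat > shot.py <<'E'
import sys,pickle,cv2
from plant import get_image,camera_info
ci=camera_info("wrist");im=get_image("wrist");cv2.imwrite(f"pics/{sys.argv[1]}.png",im);pickle.dump(ci,open(f"{sys.argv[1]}.pkl","wb"));print(ci["position"],ci["orientation"])
E
python3 shot.py wA
```

```text
[ 0.48911767 -0.33197485  0.48009362] [-1.53027271e+01 -9.13680265e-02 -1.12238718e+02]
```

drive_tool(commands=[[[0,0.213,0],[0,0,0],1],[[0,0.213,0],[0,0,0],1],[[0,0.213,0],[0,0,0],1],[[0,0.213,0],[0,0,0],1],[[0,0.213,0],[0,0,0],1],[[0,0.213,0],[0,0,0],1],[[0,0.213,0],[0,0,0],1],[[0,0.213,0],[0,0,0],1],[[0,0.213,0],[0,0,0],1]])

```text
time: 2.23
eef_pos: [0.4196, -0.1426, 0.3006]
tcp_rot: [180.0, -0.0, -22.3]
force: [0.5, -0.6, 0.1]
grip_width: 0.0939
finger_force: 0.0
```

```bash
python3 shot.py wB; python3 - <<'E'
import cv2,numpy as np
a,b=[cv2.imread(f"pics/w{k}.png") for k in "AB"]
o=np.vstack([cv2.resize(x,(800,600))[:300] for x in(a,b)]);cv2.imwrite("pics/wAB.png",o)
E
```

```text
[ 0.49014177 -0.17235808  0.48019974] [-1.52684426e+01 -7.22138859e-02 -1.12245969e+02]
```

View pics/wAB.png

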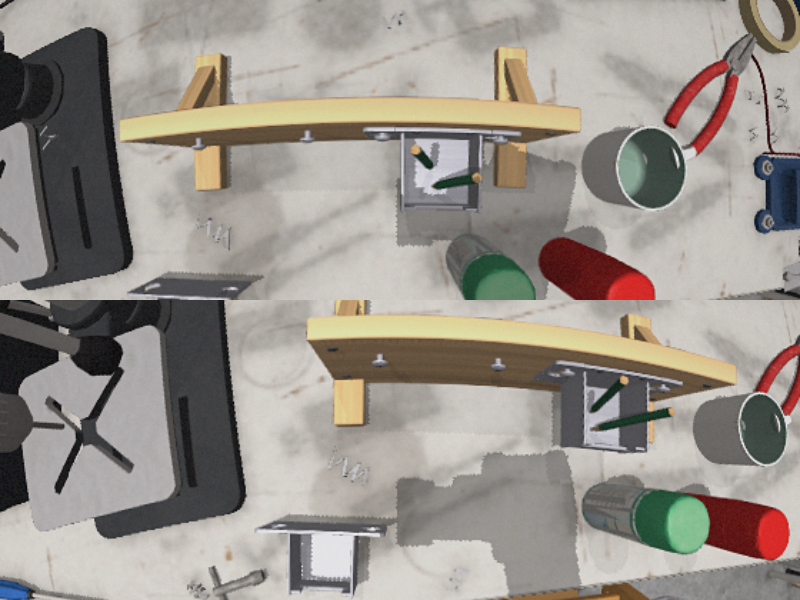

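```bash
cat > scr.py <<'E'
from plant import camera_info
from h import *
import pickle
A,B=[pickle.load(open(f"w{k}.pkl","rb")) for k in "AB"]
T,S=camera_info("top"),camera_info("side")
def blob(n,p,h=6):
    im=cv2.imread(f"pics/{n}.png");x,y=[int(round(v)) for v in p]
    w=im[y-h:y+h+1,x-h:x+h+1].astype(float); d=np.clip(w[...,0]-.72*w[...,2]-12,0,None) # bluish against wood
    g=np.mgrid[-h:h+1,-h:h+1];d*=(np.hypot(*g)<=h)
    return np.array([x+(d*g[1]).sum()/d.sum(),y+(d*g[0]).sum()/d.sum()])
V=[("wA",A,True,[(139.3,100.8),(214.9,95.9)]),("wB",B,True,[(265.3,42),(348.6,44.8)]),("top0",T,False,[(242,145.5),(284,158.5)]),("side0",S,False,[(222.75,200.5),(254.75,185.75)])]
P=[]
for k in(0,1):
    b=[blob(n,p[k]) for n,_,_,p in V];print(np.round(b,1).tolist())
    rs=[ray(c,q,f) for (n,c,f,_),q in zip(V,b)]
    p,e=tri(rs);P.append(p);print(p.round(4),e.round(4),"wrist only",tri(rs[:2])[0].round(4), "top+side",tri(rs[2:])[0].round(4))
d=P[0]-P[1];print("dist",np.linalg.norm(d),"yaw",np.degrees(np.arctan2(-d[0],d[1])),"mid",(P[0]+P[1])/2)
C={}
for n,a,b in(("L",(122,140),(308,337-300)),("R",(580,133),(736,382-300))):
    C[n]=tri([ray(A,np.array(a)/1.4286,True),ray(B,np.array(b)/1.4286,True)]);print(n,C[n])
d=C["L"][0]-C["R"][0];print("edge yaw",np.degrees(np.arctan2(-d[0],d[1])),np.linalg.norm(d))
print("holder rough",plane(B,np.array((323,560-300))/1.4286,.05,True),plane(B,np.array((256,527-300))/1.4286,.072,True),plane(B,np.array((394,527-300))/1.4286,.072,True))
E
python3 scr.py
```

```text
[[138.0, 100.8], [265.3, 41.9], [242.5, 144.8], [222.2, 199.6]]
[ 0.58   -0.1946  0.1178] 0.0006 wrist only [ 0.5792 -0.195   0.1201] top+side [ 0.5804 -0.1946  0.1173]
[[214.8, 96.8], [348.4, 44.7], [284.2, 158.1], [254.2, 185.1]]
[ 0.544  -0.2797  0.118 ] 0.0012 wrist only [ 0.5433 -0.2799  0.1202] top+side [ 0.5446 -0.2794  0.1174]
dist 0.09238032074327121 yaw -22.902006063241227 mid [ 0.56198114 -0.23710945  0.11786661]
L (array([ 0.60366938, -0.15431627,  0.16308089]), np.float64(0.0009673120232291479))
R (array([ 0.47356387, -0.46392413,  0.16727688]), np.float64(0.0014894273500590679))
edge yaw -22.7934478186276 0.3358602081808572
holder rough [ 0.44277043 -0.07843291  0.05      ] [ 0.4974433  -0.03833076  0.072     ] [ 0.44814957 -0.15351364  0.072     ]
```

drive_tool(commands=[[[0.03,0.077,-0.08],[0,0,0],1],[[0.03,0.077,-0.08],[0,0,0],1],[[0.03,0.077,-0.08],[0,0,0],1],[[0.03,0.077,-0.08],[0,0,0],1],[[0.03,0.077,-0.08],[0,0,0],1],[[0.03,0.077,-0.08],[0,0,0],1]])

```text
time: 2.78
eef_pos: [0.4427, -0.0847, 0.2415]
tcp_rot: [180.0, -0.1, -22.2]
force: [-0.5, -0.3, -0.0]
grip_width: 0.0937
finger_force: 0.0
```

```bash
python3 shot.py wC; python3 - <<'E'
import pickle
from h import *
c=pickle.load(open("wC.pkl","rb"));p=proj(c,[.46,-.09,.04],True);print(p)
im=cv2.imread("pics/wC.png");x,y=[int(v) for v in p]
x0=max(0,x-125);y0=max(0,y-95);print(x0,y0);cv2.imwrite("pics/wCc.png",crop(im,x0,y0,250,187,3.2))
E
```

```text
[ 0.51296453 -0.11432561  0.42120554] [-1.51774557e+01 -6.20122020e-02 -1.12185950e+02]
[274.94866164 172.21302267]
149 77
```

View pics/wCc.png

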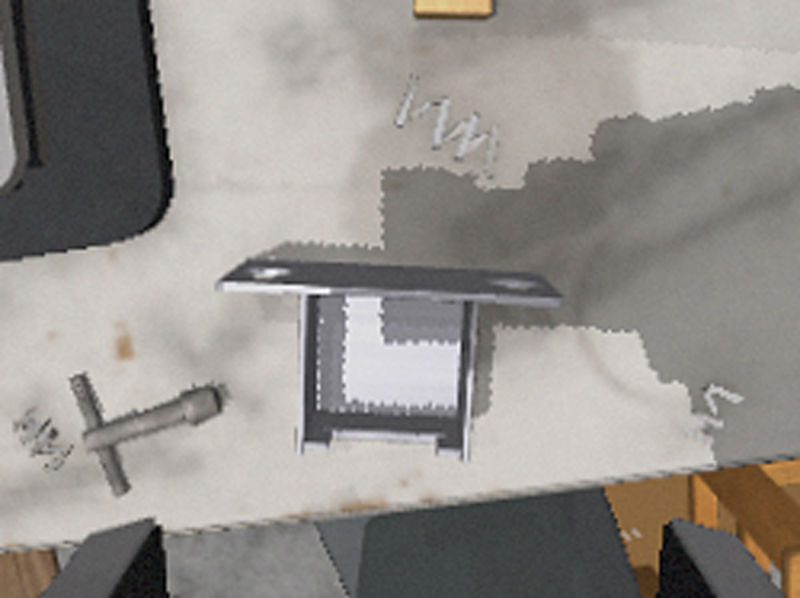

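```bash
python3 - <<'E'
import pickle
from h import *
c=pickle.load(open("wC.pkl","rb"))
q=lambda p,z:plane(c,np.array(p)/3.2+[149-.3,77-.3],z,True)
yaw=lambda l,r:np.degrees(np.arctan2(-(l-r)[0],(l-r)[1]))
l,r=q((219,287),.072),q((562,302),.072);print("plate",l,r,np.linalg.norm(l-r),yaw(l,r))
a,b=q((298,452),.058),q((467,460),.058);print("front",a,b,np.linalg.norm(a-b),yaw(a,b))
a2,b2=q((301,297),.058),q((477,303),.058);print("rear",a2,b2,np.linalg.norm(a2-b2),yaw(a2,b2))
y=np.radians(yaw(l,r));X=np.array([np.cos(y),np.sin(y)])
print("centre by plate(front edge +29)",(l+r)[:2]/2-.029*X,"by front(-31.5)",(a+b)[:2]/2+.0315*X, "by rear (+29)",(a2+b2)[:2]/2-.029*X)
# height check: plate corners triangulated B + C
B=pickle.load(open("wB.pkl","rb"))
im=cv2.imread("pics/wB.png");cv2.imwrite("pics/wBc.png",crop(im,165,135,120,85,6.5))
for p in(l,r,a,b):print(proj(B,p,True))
E
```

```text
plate [ 0.49472103 -0.03616386  0.072     ] [ 0.44553174 -0.14247731  0.072     ] 0.11714152118384996 -24.82911738246385
front [ 0.42735274 -0.03481783  0.058     ] [ 0.40119253 -0.09091073  0.058     ] 0.0618932078170147 -25.00306983910807
rear [ 0.479251   -0.05870456  0.058     ] [ 0.45370138 -0.11535912  0.058     ] 0.0621491857824765 -24.27404628290234
centre by plate(front edge +29) [ 0.44380703 -0.0771431 ] by front(-31.5) [ 0.44286091 -0.07609155] by rear (+29) [ 0.44015683 -0.07485435]
[178.61353066 161.46446362]
[268.48968207 164.09198158]
[201.27430114 205.51176169]
[246.09709562 207.5787427 ]
```

View pics/wBc.png

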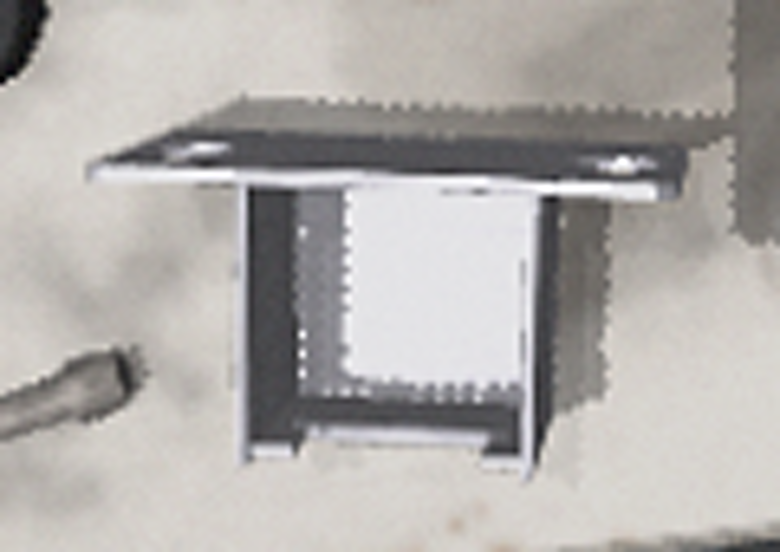

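drive_tool(commands=[[[0.0045,0.009,0],[0,0,-0.045],0.85],[[0.0045,0.009,-0.05],[0,0,-0.045],0.85],[[0.0045,0.009,-0.1],[0,0,-0.045],0.85],[[0.0045,0.009,-0.15],[0,0,-0.045],0.85],[[0.0045,0.009,-0.18],[0,0,-0.045],0.85],[[0.0045,0.009,-0.21],[0,0,-0.045],0.85],[[0.0045,0.009,-0.23],[0,0,-0.045],0.85],[[0.0045,0.009,-0.25],[0,0,-0.045],0.85],[[0.0045,0.009,-0.27],[0,0,-0.045],0.85],[[0.0045,0.009,-0.28],[0,0,-0.045],0.85],[[0.0045,0.009,-0.29],[0,0,-0.045],0.85],[[0.0045,0.009,-0.29],[0,0,-0.045],0.85],[[0.0045,0.009,-0.29],[0,0,-0.045],0.85]])

```text
time: 3.92
eef_pos: [0.446, -0.0766, 0.0236]
tcp_rot: [180.0, -0.0, -24.8]
force: [-0.2, -0.5, 0.0]
grip_width: 0.0798
finger_force: 0.0
```

drive_tool(commands=[[[0,0,0],[0,0,0],0.72],[[0,0,0],[0,0,0],0.69],[[0,0,0],[0,0,0],0.66],[[0,0,0],[0,0,0],0.6],[[0,0,0],[0,0,0],0.6],[[0,0,0],[0,0,0],0.5],[[0,0,0],[0,0,0],0.5],[[0,0,0],[0,0,0],0.4],[[0,0,0],[0,0,0],0.4]], newtons=30)

```text
time: 4.67
eef_pos: [0.4461, -0.0762, 0.0238]
tcp_rot: [-180.0, -0.1, -24.8]
force: [-0.4, 1.0, 6.6]
grip_width: 0.0627
finger_force: 30.0
```

drive_tool(commands=[[[0,0,0.01],[0,0,0],0.4],[[0,0,0.03],[0,0,0],0.4],[[0,0,0.07],[0,0,0],0.4],[[0,0,0.106],[0,0,0],0.4],[[0.014,-0.036,0.106],[0,0,0.01],0.4],[[0.028,-0.07,0.106],[0,0,0.02],0.4],[[0.043,-0.108,0.106],[0,0,0.0325],0.4],[[0.057,-0.144,0.106],[0,0,0.0325],0.4],[[0.066,-0.166,0.106],[0,0,0.0325],0.4],[[0.072,-0.18,0.106],[0,0,0.0325],0.4],[[0.072,-0.18,0.106],[0,0,0.0325],0.4],[[0.072,-0.18,0.106],[0,0,0.0325],0.4],[[0.072,-0.18,0.106],[0,0,0.0325],0.4],[[0.072,-0.18,0.106],[0,0,0.0325],0.4]])

```text
time: 5.83
eef_pos: [0.4991, -0.2091, 0.1026]
tcp_rot: [-180.0, 0.1, -22.7]
force: [0.3, 0.2, -3.5]
grip_width: 0.0625
finger_force: 30.0
```

```bash
python3 shot.py wD; python3 - <<'E'
from plant import *
import cv2
from h import *
a=get_image("side");b=get_image("top");cv2.imwrite("pics/side1.png",a);cv2.imwrite("pics/top1.png",b)
w=cv2.imread("pics/wD.png")
o=np.hstack([crop(w,130,0,280,420,10/7),crop(a,195,150,80,120,5)]);print(o.shape)
cv2.imwrite("pics/d.png",o)
print(readout.read_state()["eef_pos"],readout.read_state()["tcp_rot"])
E
```

```text
[ 0.56958733 -0.23977183  0.28202159] [-1.53675580e+01  4.75097490e-03 -1.12662545e+02]
(600, 800, 3)
[ 0.49952057 -0.21005223  0.10280163] [-1.79983442e+02  2.73456855e-02 -2.27601816e+01]
```

View pics/d.png

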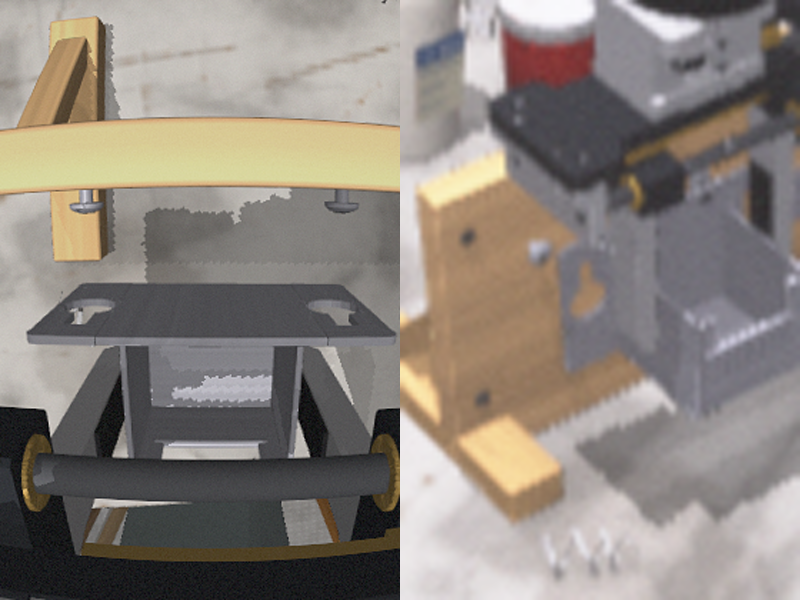

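```bash
python3 - <<'E'
import pickle
from h import *
c=pickle.load(open("wD.pkl","rb"))
y=np.radians(-22.85);X=np.array([np.cos(y),np.sin(y)]);Y=np.array([-np.sin(y),np.cos(y)]);M=np.array([.5689,-.24])
def q(n,p,z):
    P=plane(c,np.array(p)*.7+[130,0],z,True)[:2]-M;print(n,(P@X*1000).round(1),(P@Y*1000).round(1))
for n,p,z in(("headL",(87,208),.1175),("headR",(341,206),.1175),("headLtop",(87,203),.124),("headRtop",(341,201),.124),
 ("plate top front L",(27,345),.151),("plate top front R",(396,345),.151),("plate top rear L",(30,334),.151),("plate top rear R",(392,334),.151),("plate bot rear L",(80,285),.079),("plate bot rear R",(346,290),.079),
 ("holeL left",(66,307),.1175),("holeL right",(116,303),.1175),("holeR left",(305,303),.1175),("holeR right",(356,303),.1175),("edgeL",(0,192),.165),("edgeR",(400,190),.165)): q(n,p,z)
E
```

```text
headL -10.9 45.1
headR -9.7 -46.7
headLtop -8.7 43.3
headRtop -7.6 -44.8
plate top front L -51.0 58.9
plate top front R -50.6 -58.9
plate top rear L -47.2 57.4
plate top rear R -46.9 -57.0
plate bot rear L -48.9 60.7
plate bot rear R -50.9 -62.5
holeL left -48.2 55.5
holeL right -46.5 35.7
holeR left -46.2 -34.9
holeR right -46.2 -55.0
edgeL -2.2 56.9
edgeR -1.7 -49.5
```

drive_tool(commands=[[[0.008,-0.0035,0.0005],[0,0,0],0.4],[[0.016,-0.007,0.0005],[0,0,0],0.4],[[0.024,-0.0105,0.0005],[0,0,0],0.4],[[0.0305,-0.0138,0.0005],[0,0,0],0.4],[[0.0305,-0.0138,0.0005],[0,0,0],0.4],[[0.0305,-0.0138,0.0005],[0,0,0],0.4],[[0.0305,-0.0138,0.0005],[0,0,0],0.4],[[0.0305,-0.0138,0.0005],[0,0,0],0.4]])

```text
time: 6.65
eef_pos: [0.5221, -0.2214, 0.103]
tcp_rot: [180.0, 0.0, -22.9]
force: [0.4, 0.0, -3.1]
grip_width: 0.0627
finger_force: 30.0
```

```bash
python3 shot.py wE; python3 - <<'E'
from plant import *
import cv2
from h import *
w=cv2.imread("pics/wE.png");cv2.imwrite("pics/e.png",crop(w,130,110,280,150,2.85))
s=readout.read_state();p=s["eef_pos"];print(p,s["tcp_rot"],s["force"])
y=np.radians(-22.85);d=p[:2]-np.array([.49952,-.21005]);print(d@[np.cos(y),np.sin(y)],d@[-np.sin(y),np.cos(y)])
E
```

```text
[ 0.59243908 -0.25204446  0.28246125] [-1.53151171e+01 -4.05699839e-02 -1.12799713e+02]
[ 0.52211297 -0.22143287  0.10300179] [ 1.79997573e+02  3.59923745e-02 -2.28517771e+01] [ 0.00439061  0.00779816 -3.52764894]
0.025240170726788018 -0.0017162958856900626
```

View pics/e.png

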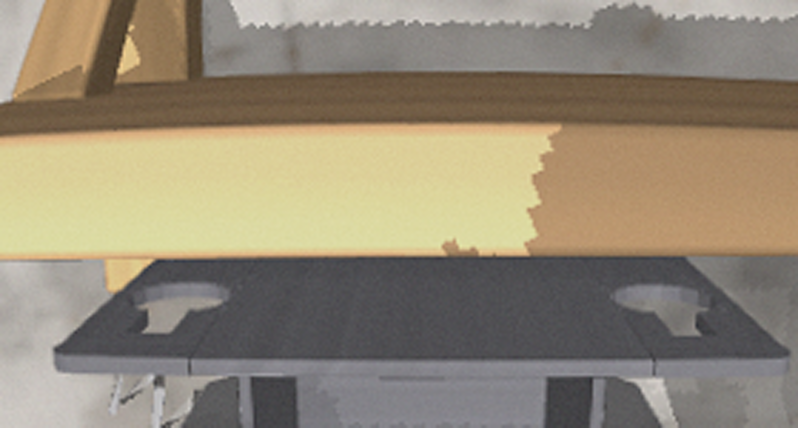

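drive_tool(commands=[[[0.005,-0.002,0],[0,0,0],0.4],[[0.01,-0.004,0],[0,0,0],0.4],[[0.014,-0.0056,0],[0,0,0],0.4],[[0.018,-0.0072,0],[0,0,0],0.4],[[0.0205,-0.0082,0],[0,0,0],0.4],[[0.0227,-0.0091,0],[0,0,0],0.4],[[0.0227,-0.0091,0],[0,0,0],0.4],[[0.0227,-0.0091,0],[0,0,0],0.4],[[0.0227,-0.0091,0],[0,0,0],0.4]])

```text
time: 7.45
eef_pos: [0.5393, -0.2283, 0.103]
tcp_rot: [180.0, 0.0, -22.8]
force: [-1.3, -0.1, -3.6]
grip_width: 0.0628
finger_force: 30.0
```

drive_tool(commands=[[[0.0006,-0.0003,0],[0,0,0],0.4],[[0.0012,-0.0005,0],[0,0,0],0.4],[[0.0018,-0.0008,0],[0,0,0],0.4],[[0.0025,-0.001,0],[0,0,0],0.4],[[0.0025,-0.001,0],[0,0,0],0.4],[[0.0025,-0.001,0],[0,0,0],0.4]])

```text
time: 7.95
eef_pos: [0.5394, -0.2283, 0.1028]
tcp_rot: [180.0, 0.2, -22.8]
force: [-5.0, 2.5, 0.3]
grip_width: 0.0629
finger_force: 30.0
```

```bash
python3 shot.py wF; python3 - <<'E'
from plant import *
s=readout.read_state();print(s["eef_pos"],s["tcp_rot"],s["force"],s["moment"])
E
```

```text
[ 0.61034127 -0.25909534  0.28206145] [-1.55179615e+01 -5.34756827e-02 -1.12753058e+02]
[ 0.53935615 -0.22831403  0.10285587] [179.98677663   0.24326064 -22.80683876] [-6.42854686  2.29218218  0.32444843] [0.62438504 1.06607034 0.37198943]
```

drive_tool(commands=[[[-0.0035,0.0015,0],[0,0,0],0.4],[[-0.0035,0.0015,0],[0,0,0],0.4],[[-0.0035,0.0015,-0.003],[0,0,0],0.4],[[-0.0035,0.0015,-0.006],[0,0,0],0.4],[[-0.0035,0.0015,-0.009],[0,0,0],0.4],[[-0.0035,0.0015,-0.011],[0,0,0],0.4],[[-0.0035,0.0015,-0.011],[0,0,0],0.4],[[-0.0035,0.0015,-0.011],[0,0,0],0.4]])

```text
time: 8.67
eef_pos: [0.539, -0.2281, 0.0947]
tcp_rot: [180.0, -0.0, -22.9]
force: [0.2, 0.4, -2.3]
grip_width: 0.0628
finger_force: 30.0
```

drive_tool(commands=[[[0,0,-0.002],[0,0,0],0.4],[[0,0,-0.004],[0,0,0],0.4],[[0,0,-0.006],[0,0,0],0.4],[[0,0,-0.008],[0,0,0],0.4],[[0,0,-0.01],[0,0,0],0.4],[[0,0,-0.012],[0,0,0],0.4],[[0,0,-0.012],[0,0,0],0.4],[[0,0,-0.012],[0,0,0],0.4]])

```text
time: 9.33
eef_pos: [0.5387, -0.228, 0.0857]
tcp_rot: [-180.0, 0.0, -22.9]
force: [-0.4, -0.3, -2.8]
grip_width: 0.0627
finger_force: 30.0
```

drive_tool(commands=[[[0,0,-0.0015],[0,0,0],0.4],[[0,0,-0.003],[0,0,0],0.4],[[0,0,-0.0045],[0,0,0],0.4],[[0,0,-0.0045],[0,0,0],0.4],[[0,0,-0.0045],[0,0,0],0.4]])

```text
time: 9.75
eef_pos: [0.5391, -0.2281, 0.0834]
tcp_rot: [-180.0, -0.1, -22.9]
force: [-1.9, 0.6, 4.5]
grip_width: 0.0629
finger_force: 30.0
```

drive_tool(commands=[[[0,0,0],[0,0,0],0.7],[[0,0,0],[0,0,0],0.72],[[0,0,0],[0,0,0],0.75],[[0,0,0],[0,0,0],0.8],[[0,0,0],[0,0,0],0.84],[[0,0,0],[0,0,0],0.84],[[0,0,0.02],[0,0,0],0.84],[[0,0,0.05],[0,0,0],0.84],[[0,0,0.1],[0,0,0],0.84],[[-0.01,0,0.15],[0,0,0],0.84],[[-0.05,0.02,0.2],[0,0,0],0.84],[[-0.08,0.03,0.23],[0,0,0],0.84],[[-0.08,0.03,0.23],[0,0,0],0.84],[[-0.08,0.03,0.23],[0,0,0],0.84],[[-0.08,0.03,0.23],[0,0,0],0.84]])

```text
time: 11.0
eef_pos: [0.4791, -0.2056, 0.2547]
tcp_rot: [-180.0, -0.0, -22.8]
force: [-0.0, 0.4, 0.1]
grip_width: 0.0787
finger_force: 0.0
```

```bash
python3 shot.py wG; python3 - <<'E'
from plant import *
import cv2
from h import *
a=get_image("side");b=get_image("top");cv2.imwrite("pics/side2.png",a);cv2.imwrite("pics/top2.png",b)
w=cv2.imread("pics/wG.png")
o=np.hstack([crop(w,100,40,360,270,10/9)[:300],crop(a,180,130,200,150,2)])
o2=crop(b,200,100,200,75,4)
cv2.imwrite("pics/g.png",np.vstack([o,o2]));print(o.shape,o2.shape)
s=readout.read_state();print(s["eef_pos"],s["tcp_rot"],s["force"])
E
```

```text
[ 0.54929273 -0.23613701  0.43433639] [-1.52399639e+01 -3.67740377e-02 -1.12792386e+02]
(300, 800, 3) (300, 800, 3)
[ 0.47887858 -0.20547094  0.25345936] [ 1.79995005e+02  1.33422117e-01 -2.28447362e+01] [ 0.57328727  0.55756521 -0.10829256]
```

View pics/g.png

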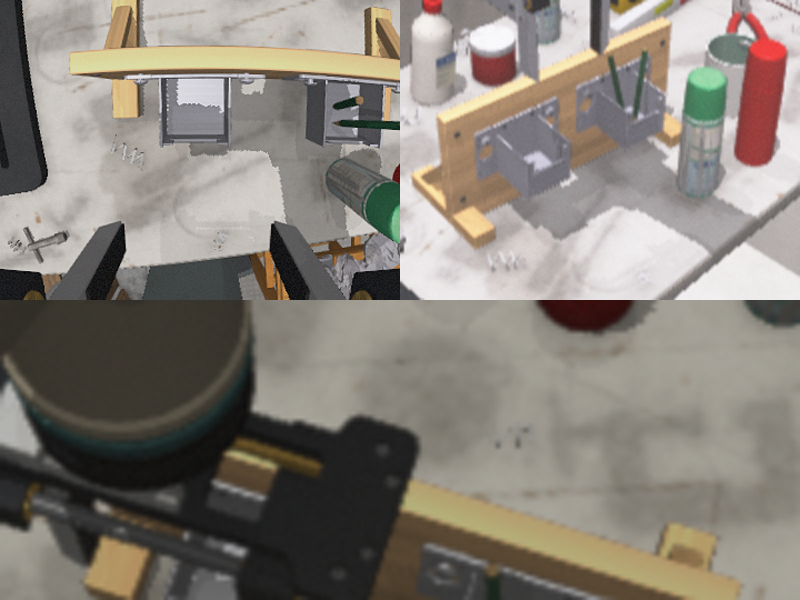

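```bash
cat > can.py <<'E'
import pickle
from plant import camera_info
from h import *
T,S=camera_info("top"),camera_info("side")
W={k:pickle.load(open(f"w{k}.pkl","rb")) for k in "ABG"}
V=[("top0",T,False),("side0",S,False),("side2",S,False),("wA",W["A"],True),("wB",W["B"],True),("wG",W["G"],True)]
def cen(n,c,f,near,red=False):
    im=cv2.imread(f"pics/{n}.png");h=cv2.cvtColor(im,cv2.COLOR_BGR2HSV)
    m=cv2.inRange(h,(0,150,60),(6,255,255))|cv2.inRange(h,(174,150,60),(180,255,255)) if red else cv2.inRange(h,(55,90,40),(85,255,255))
    k,_,st,ce=cv2.connectedComponentsWithStats(m);e=proj(c,near,f)
    ok=[i for i in range(1,k) if st[i,4]>150]
    i=min(ok,key=lambda i:np.hypot(*(ce[i]-e)));x,y,w,hh,a=st[i];return ce[i],e,(x,y,w,hh)
for near,red in(([.380,-.368,.148],False),([.355,-.49,.09],True)):
    rs=[]
    for n,c,f in V:
        p,e,b=cen(n,c,f,near,red);print(n,p.round(1),e.round(1),b)
        if n!="side2" and not(b[0]<=0 or b[1]<=0 or b[0]+b[2]>=560 or b[1]+b[3]>=420):rs.append(ray(c,p,f))
    p,e=tri(rs);print("->",p.round(4),e.round(4),"top+side",tri(rs[:2])[0].round(4),"rest",tri(rs[2:])[0].round(4) if len(rs)>3 else "")
E
python3 can.py
```

```text
top0 [333.8 233.4] [336.7 229.7] (np.int32(325), np.int32(216), np.int32(25), np.int32(28))
side0 [332. 180.] [332.9 176.4] (np.int32(323), np.int32(168), np.int32(20), np.int32(22))
side2 [332.  180.1] [332.9 176.4] (np.int32(323), np.int32(168), np.int32(20), np.int32(22))
wA [341.6 194.5] [346.5 205.9] (np.int32(324), np.int32(178), np.int32(51), np.int32(51))
wB [462.1 152.6] [469.6 156.6] (np.int32(445), np.int32(133), np.int32(51), np.int32(45))
wG [449.5 225.7] [456.4 234. ] (np.int32(429), np.int32(204), np.int32(57), np.int32(56))
-> [ 0.3827 -0.3685  0.1311] 0.0078 top+side [ 0.3765 -0.3619  0.1419] rest [ 0.3859 -0.3681  0.1332]
top0 [383.1 249.9] [393.4 242.8] (np.int32(363), np.int32(234), np.int32(41), np.int32(33))
side0 [360.3 172.7] [359.2 173.1] (np.int32(351), np.int32(137), np.int32(22), np.int32(74))
side2 [359.9 176.3] [359.2 173.1] (np.int32(349), np.int32(137), np.int32(24), np.int32(75))
wA [418.8 197.3] [427.5 177.7] (np.int32(378), np.int32(166), np.int32(80), np.int32(64))
wB [522. 159.] [514.7 141.5] (np.int32(483), np.int32(136), np.int32(70), np.int32(46))
wG [505.8 218.6] [510.9 199.5] (np.int32(454), np.int32(185), np.int32(96), np.int32(70))
-> [ 0.3423 -0.4632  0.1153] 0.0113 top+side [ 0.3409 -0.4601  0.1148] rest [ 0.348  -0.4582  0.1268]
```

drive_tool(commands=[[[-0.04,-0.07,0.04],[0,0,0],1],[[-0.08,-0.13,0.053],[0,0,0],1],[[-0.132,-0.215,0.053],[0,0,0],1],[[-0.132,-0.215,0.053],[0,0,0],1],[[-0.132,-0.215,0.053],[0,0,0],1],[[-0.132,-0.215,0.053],[0,0,0],1],[[-0.132,-0.215,0.053],[0,0,0],1],[[-0.132,-0.215,0.053],[0,0,0],1],[[-0.132,-0.215,0.053],[0,0,0],1]])

```text
time: 11.9
eef_pos: [0.381, -0.3652, 0.2939]
tcp_rot: [-179.9, 0.1, -22.7]
force: [-0.9, -0.4, -0.5]
grip_width: 0.0941
finger_force: 0.0
```

```bash
python3 shot.py wH; cat > cap.py <<'E'
import pickle,sys
from plant import camera_info
from h import *
T,S=camera_info("top"),camera_info("side")
rs=[];names=sys.argv[1:]
for n in names:
    f=n[0]=="w";c=pickle.load(open(n+".pkl","rb")) if f else (T if n[:3]=="top" else S)
    im=cv2.imread(f"pics/{n}.png");b=cv2.GaussianBlur(im,(3,3),0);h=cv2.cvtColor(b,cv2.COLOR_BGR2HSV)
    m=cv2.inRange(h,(50,50,30),(90,255,255));e=proj(c,[.38,-.368,.171],f)
    k,l,st,ce=cv2.connectedComponentsWithStats(m);i=min([i for i in range(1,k) if st[i,4]>150],key=lambda i:np.hypot(*(ce[i]-e)))
    v=h[...,2][l==i];t,_=cv2.threshold(v.reshape(-1,1),0,255,cv2.THRESH_OTSU)
    top=((l==i)&(h[...,2]>t)).astype(np.uint8);k2,l2,s2,_=cv2.connectedComponentsWithStats(top);j=1+s2[1:,4].argmax()
    cn=max(cv2.findContours((l2==j).astype(np.uint8),0,1)[0],key=len);el=cv2.fitEllipse(cv2.convexHull(cn)) 
    print(n,"bbox",st[i].tolist(),"V",np.percentile(v,[5,50,95]),"otsu",t,"top",s2[j].tolist(),"ell",np.round(el[0],1),np.round(el[1],1),"exp",e.round(1), "onplane",plane(c,el[0],.171,f).round(4))
    rs.append(ray(c,el[0],f))
print(tri(rs))
E
python3 cap.py wH wA wB wG top0 side0
```

```text
[ 0.45138385 -0.39590603  0.47328835] [-1.53460606e+01  4.06968292e-02 -1.12638336e+02]
wH bbox [258, 168, 48, 55, 2106] V [ 77. 133. 192.] otsu 113.0 top [260, 179, 45, 44, 1559] ell [281.9 200.5] [44.3 44.9] exp [279.4 202.7] onplane [ 0.3811 -0.371   0.171 ]
wA bbox [323, 177, 52, 54, 2077] V [ 71. 128. 132.] otsu 102.0 top [333, 189, 42, 42, 1414] ell [353.1 209. ] [40.9 44.6] exp [351.2 211.7] onplane [ 0.382  -0.3707  0.171 ]
wB bbox [444, 133, 53, 45, 1879] V [ 79. 137. 193.] otsu 137.0 top [467, 138, 29, 40, 936] ell [480.8 157.4] [30.1 39.6] exp [480.4 159.2] onplane [ 0.3818 -0.3691  0.171 ]
wG bbox [429, 203, 58, 57, 2358] V [ 76. 114. 185.] otsu 130.0 top [451, 219, 36, 41, 1140] ell [468.1 238.8] [32.9 44.2] exp [467.3 241.6] onplane [ 0.3826 -0.3694  0.171 ]
top0 bbox [324, 216, 28, 29, 611] V [ 59.5 131.  141. ] otsu 100.0 top [328, 216, 24, 23, 428] ell [339.4 227.1] [22.6 23.6] exp [338.4 227.4] onplane [ 0.3803 -0.3698  0.171 ]
side0 bbox [322, 164, 21, 27, 476] V [120. 135. 217.] otsu 170.0 top [324, 164, 19, 11, 158] ell [333. 169.] [10.5 18.2] exp [333.7 168.6] onplane [ 0.3807 -0.3658  0.171 ]
(array([ 0.38111091, -0.37055314,  0.16832456]), np.float64(0.0014218329769239476))
```

drive_tool(commands=[[[0.0007,-0.0068,-0.04],[0,0,0],1],[[0.0007,-0.0068,-0.08],[0,0,0],1],[[0.0007,-0.0068,-0.12],[0,0,0],1],[[0.0007,-0.0068,-0.15],[0,0,0],1],[[0.0007,-0.0068,-0.18],[0,0,0],1],[[0.0007,-0.0068,-0.2],[0,0,0],1],[[0.0007,-0.0068,-0.215],[0,0,0],1],[[0.0007,-0.0068,-0.2225],[0,0,0],1],[[0.0007,-0.0068,-0.2225],[0,0,0],1],[[0.0007,-0.0068,-0.2225],[0,0,0],1],[[0.0007,-0.0068,-0.2225],[0,0,0],1]])

```text
time: 12.87
eef_pos: [0.3811, -0.372, 0.1286]
tcp_rot: [180.0, -0.1, -22.8]
force: [0.3, -0.0, -0.0]
grip_width: 0.0943
finger_force: 0.0
```

drive_tool(commands=[[[0,0,0],[0,0,0],0.75],[[0,0,0],[0,0,0],0.65],[[0,0,0],[0,0,0],0.6],[[0,0,0],[0,0,0],0.58],[[0,0,0],[0,0,0],0.56],[[0,0,0],[0,0,0],0.54],[[0,0,0],[0,0,0],0.52],[[0,0,0],[0,0,0],0.5],[[0,0,0],[0,0,0],0.45],[[0,0,0],[0,0,0],0.4],[[0,0,0],[0,0,0],0.4]], newtons=20)

```text
time: 13.78
eef_pos: [0.3804, -0.3717, 0.1279]
tcp_rot: [-180.0, -0.0, -22.8]
force: [0.8, 0.3, 0.2]
grip_width: 0.048
finger_force: 20.0
```

```bash
python3 - <<'E'
import pickle
from h import *
c=pickle.load(open("wG.pkl","rb"));g=cv2.cvtColor(cv2.imread("pics/wG.png"),cv2.COLOR_BGR2GRAY).astype(np.float32)
y=np.radians(-22.85);X=np.array([np.cos(y),np.sin(y)]);Y=np.array([-np.sin(y),np.cos(y)]);C=np.array([.5359,-.2267])
def s(x,yy,z):
    p=proj(c,[*(C+x*X+yy*Y),z],True).astype(np.float32);return g and 0 if False else float(cv2.remap(g,p[:1].reshape(1,1),p[1:].reshape(1,1),1)[0,0])
av=lambda f:int(np.mean(f))
ys=np.arange(-.02,.021,.004)
print("plate z.132",[(x,av([s(x/1000,q,.132) for q in ys])) for x in range(20,46)])
print("lip z.094",[(x,av([s(x/1000,q,.094) for q in ys])) for x in range(-40,-20)])
xs=np.arange(-.015,.016,.003)
print("sides z.118",[(x,av([s(q,x/1000,.118) for q in xs])) for x in list(range(-40,-24))+list(range(24,40))])
E
```

```text
plate z.132 [(20, 198), (21, 199), (22, 198), (23, 195), (24, 198), (25, 196), (26, 195), (27, 181), (28, 116), (29, 170), (30, 207), (31, 158), (32, 92), (33, 79), (34, 81), (35, 105), (36, 173), (37, 207), (38, 213), (39, 213), (40, 212), (41, 212), (42, 211), (43, 210), (44, 209), (45, 208)]
lip z.094 [(-40, 135), (-39, 136), (-38, 137), (-37, 137), (-36, 136), (-35, 136), (-34, 138), (-33, 139), (-32, 113), (-31, 111), (-30, 133), (-29, 134), (-28, 98), (-27, 77), (-26, 76), (-25, 81), (-24, 105), (-23, 137), (-22, 138), (-21, 137)]
sides z.118 [(-40, 132), (-39, 131), (-38, 132), (-37, 133), (-36, 132), (-35, 133), (-34, 130), (-33, 129), (-32, 149), (-31, 148), (-30, 95), (-29, 70), (-28, 71), (-27, 103), (-26, 159), (-25, 178), (24, 69), (25, 68), (26, 66), (27, 80), (28, 141), (29, 169), (30, 152), (31, 146), (32, 147), (33, 146), (34, 147), (35, 147), (36, 147), (37, 146), (38, 145), (39, 144)]
```

drive_tool(commands=[[[0,0,0.02],[0,0,0],0.4],[[0,0,0.06],[0,0,0],0.4],[[0,0,0.11],[0,0,0],0.4],[[0,0,0.16],[0,0,0],0.4],[[0,0,0.21],[0,0,0],0.4],[[0,0.01,0.26],[0,0,0],0.4],[[0.02,0.05,0.267],[0,0,0],0.4],[[0.05,0.09,0.267],[0,0,0],0.4],[[0.09,0.12,0.267],[0,0,0],0.4],[[0.13,0.15,0.267],[0,0,0],0.4],[[0.17,0.18,0.267],[0,0,0],0.4],[[0.195,0.19,0.25],[0,0,0],0.4],[[0.207,0.193,0.23],[0,0,0],0.4],[[0.207,0.193,0.21],[0,0,0],0.4],[[0.207,0.193,0.2],[0,0,0],0.4],[[0.207,0.193,0.2],[0,0,0],0.4],[[0.207,0.193,0.2],[0,0,0],0.4],[[0.207,0.193,0.2],[0,0,0],0.4]])

```text
time: 15.28
eef_pos: [0.5357, -0.2278, 0.2787]
tcp_rot: [180.0, -0.1, -22.9]
force: [0.1, 0.2, -1.8]
grip_width: 0.048
finger_force: 19.9
```

```bash
python3 - <<'E'
from plant import *
import cv2
from h import *
cv2.imwrite("pics/side3.png",get_image("side"));
s=readout.read_state();p=s["eef_pos"];print(p,s["tcp_rot"],s["force"],s["grip_width"])
print("to go",(np.array([.5354,-.2271])-p[:2])/.75)
E
python3 cap.py side3 | tail -1
```

```text
[ 0.5358376  -0.22777424  0.27896272] [ 1.79995593e+02 -1.10421870e-01 -2.28999601e+01] [ 0.4110336   0.61197124 -2.12156863] 0.047911763016420035
to go [-0.00058347  0.00089898]
(array([-0.17676579,  0.88603399,  1.1       ]), np.float64(6.938893903907228e-17))
```

drive_tool(commands=[[[-0.0006,0.0009,-0.01],[0,0,0],0.4],[[-0.0006,0.0009,-0.02],[0,0,0],0.4],[[-0.0006,0.0009,-0.028],[0,0,0],0.4],[[-0.0006,0.0009,-0.034],[0,0,0],0.4],[[-0.0006,0.0009,-0.04],[0,0,0],0.4],[[-0.0006,0.0009,-0.046],[0,0,0],0.4],[[-0.0006,0.0009,-0.052],[0,0,0],0.4],[[-0.0006,0.0009,-0.056],[0,0,0],0.4],[[-0.0006,0.0009,-0.056],[0,0,0],0.4]])

```text
time: 16.08
eef_pos: [0.5348, -0.2263, 0.2351]
tcp_rot: [180.0, 0.1, -22.8]
force: [0.7, 0.3, -1.5]
grip_width: 0.0477
finger_force: 19.9
```

drive_tool(commands=[[[0,0,-0.006],[0,0,0],0.4],[[0,0,-0.012],[0,0,0],0.4],[[0,0,-0.018],[0,0,0],0.4],[[0,0,-0.024],[0,0,0],0.4],[[0,0,-0.03],[0,0,0],0.4],[[0,0,-0.036],[0,0,0],0.4],[[0,0,-0.042],[0,0,0],0.4],[[0,0,-0.048],[0,0,0],0.4],[[0,0,-0.052],[0,0,0],0.4],[[0,0,-0.052],[0,0,0],0.4]])

```text
time: 16.92
eef_pos: [0.5347, -0.2262, 0.196]
tcp_rot: [180.0, 0.1, -22.8]
force: [0.2, -0.3, -3.0]
grip_width: 0.0481
finger_force: 19.9
```

drive_tool(commands=[[[0,0,-0.002],[0,0,0],0.4],[[0,0,-0.004],[0,0,0],0.4],[[0,0,-0.0055],[0,0,0],0.4],[[0,0,-0.0065],[0,0,0],0.4],[[0,0,-0.0065],[0,0,0],0.4],[[0,0,-0.0065],[0,0,0],0.4]])

```text
time: 17.42
eef_pos: [0.5352, -0.2264, 0.192]
tcp_rot: [180.0, -0.0, -22.8]
force: [-0.8, -1.1, -1.1]
grip_width: 0.0476
finger_force: 19.9
```

drive_tool(commands=[[[0,0,-0.001],[0,0,0],0.4],[[0,0,-0.0013],[0,0,0],0.4],[[0,0,-0.0013],[0,0,0],0.4],[[0,0,-0.0013],[0,0,0],0.53],[[0,0,-0.0013],[0,0,0],0.56],[[0,0,-0.0013],[0,0,0],0.6],[[0,0,-0.0013],[0,0,0],0.7],[[0,0,-0.0013],[0,0,0],0.8],[[0,0,-0.0013],[0,0,0],0.9],[[0,0,-0.0013],[0,0,0],0.9],[[0,0,0.03],[0,0,0],0.9],[[0,0,0.07],[0,0,0],0.9],[[0,0,0.12],[0,0,0],0.9],[[0,0,0.16],[0,0,0],0.9],[[-0.05,0.02,0.2],[0,0,0],0.9],[[-0.1,0.05,0.2],[0,0,0],0.9],[[-0.13,0.08,0.2],[0,0,0],0.9],[[-0.13,0.08,0.2],[0,0,0],0.9],[[-0.13,0.08,0.2],[0,0,0],0.9],[[-0.13,0.08,0.2],[0,0,0],0.9]])

```text
time: 19.08
eef_pos: [0.4384, -0.1668, 0.3425]
tcp_rot: [180.0, -0.1, -22.8]
force: [0.7, 0.3, -0.3]
grip_width: 0.0849
finger_force: 0.0
```

```bash
python3 shot.py wI; python3 - <<'E'
from plant import *
import cv2,pickle
from h import *
cv2.imwrite("pics/side4.png",get_image("side"));cv2.imwrite("pics/top4.png",get_image("top"))
s=readout.read_state();print(s["eef_pos"],s["force"])
E
sed 's/\.38,-\.368,\.171/.535,-.227,.234/; s/c,el\[0\],\.171/c,el[0],.234/' cap.py > cap2.py; python3 cap2.py wI side4; python3 cap2.py wI top4; python3 cap2.py wI side4 top4|tail -1
python3 - <<'E'
import cv2
from plant import camera_info
from h import *
# holder/other unchanged? diff of side pictures around key, mug, red
a,b=[cv2.imread(f"pics/side{k}.png").astype(int) for k in(0,4)]
S=camera_info("side")
for n,P in(("key",[.454,.03,0]),("mug",[.43,-.587,.05])):
    x,y=proj(S,P).astype(int);print(n,x,y,np.abs(a-b)[y-15:y+15,x-15:x+15].mean())
E
```

```text
[ 0.50830014 -0.1972451   0.52219247] [-1.51624074e+01 -4.34776738e-02 -1.12787568e+02]
[ 0.43863727 -0.16719767  0.34175272] [ 0.02016137  0.96759903 -0.19306821]
wI bbox [268, 63, 53, 53, 2194] V [100. 201. 211.] otsu 159.0 top [271, 65, 47, 46, 1780] ell [294.2  87.2] [47.4 48.1] exp [296.8  82.6] onplane [ 0.532  -0.2233  0.234 ]
side4 bbox [235, 154, 21, 29, 552] V [113. 133. 218.] otsu 170.0 top [236, 154, 20, 12, 180] ell [244.9 159.7] [11.4 19.1] exp [245.2 156.8] onplane [ 0.5297 -0.2174  0.234 ]
(array([ 0.53293382, -0.22342151,  0.22927293]), np.float64(0.0005835888412280824))
wI bbox [268, 63, 53, 53, 2194] V [100. 201. 211.] otsu 159.0 top [271, 65, 47, 46, 1780] ell [294.2  87.2] [47.4 48.1] exp [296.8  82.6] onplane [ 0.532  -0.2233  0.234 ]
top4 bbox [159, 108, 65, 36, 285] V [31. 40. 48.] otsu 39.0 top [159, 112, 63, 30, 145] ell [184.8 110.6] [61.5 74. ] exp [256.3 141.8] onplane [ 0.6055 -0.1001  0.234 ]
(array([ 0.4945663 , -0.17556071,  0.48088299]), np.float64(0.03043475807308895))
(array([ 0.5241959 , -0.16614678,  0.30902887]), np.float64(0.05920823579057682))
key 216 321 1.4103703703703703
mug 345 159 6.116296296296296
```

```bash
python3 -c "
from plant import r
print(r.sign_off())"
```

```text
the job is handed in; nothing more can be done
None
```

The holder hangs on the free screws and the can stands in its pocket (cap top measured about 0.23 m up). The chuck key and mug were never touched, the arm is clear, and I handed the job in at about 19 s; no verdict came back, and I checked the final placing by measurement only, with no picture viewed.

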